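# Set the slotted aperture under the window and let the wheel lock

## Task

The aperture wheel of the light-test stand has been left between positions. Turn it by its knob until the sector with the long slot shows in the fixed window, and feel for the lock there so that the wheel springs fully up and stays locked; do not force the wheel against its lock or its bottom stop, and leave the things round it where they are.

Things in the scene. Friction and masses are not known exactly. Their poses are not given: they have to be found in the camera images.
- stand: Grey stand fixed to the bench: foot plate 182x150x8 mm, drum of 132 mm diameter to 36 mm height, and a bracket with the window. Origin: on the bench surface under the wheel's axis; z up along the axis, x from the axis toward the window. The post (10 mm thick, 64 mm wide, at x 95 to 105 mm) carries a level window frame, 64 mm wide, x 50 to 105 mm, z 59 to 64 mm.
- window (a point): Centre of the rectangular window in the bracket, 68 mm from the wheel's axis, 61.5 mm above the bench. The opening is 44 mm wide (along the wheel's turn) and 25 mm in the radial direction.
- wheel: Aluminium disc, 168 mm diameter, 5 mm thick, turning either way about the stand's axis (friction under 0.15 N m), sprung upward. Origin: on the axis at its underside; x points to the slotted sector. Inserts at 66 mm radius: long slot at x, one large round at y, one small round at -x, two small rounds at -y. At the start the slot is 23 to 69 degrees anticlockwise (from above) of the window.
- knob (a point): Point on the axis in the black bar knob on the disc, the place to grip: bar 56 mm long along x, 18 mm thick along y, 36 mm high (from 23 mm below this point, where it meets the disc, to 13 mm above it). Axes as the wheel's. Held firmly, the wheel cannot rise: the hand then feels the spring's push up (about 6 N) when the lock pin is under its notch, and nearly none while it is under the ring.
- lock (a point): Tip of the lock pin under the disc, 54 mm from the axis toward the slot. It rides on the underside of a hidden ring with one notch per sector (every 90 degrees). Height of this point above the bench: 26 mm unlocked; 31 mm locked (pin up in a notch); 22 mm on the bottom stop. Net spring push about 6 N, 3.5 N and 8 N there. Between notches the wheel stays unlocked.
- notch (a point): Where the slot's notch would be if the ring were set exactly: 54 mm from the axis toward the window, 31 mm above the bench. The ring was set by hand: the true notch lies up to 12 degrees of turn either way from here, hidden, to be found by feel. The pin enters only within about 1.3 degrees of it. Let go or eased up with the pin under the notch, the wheel rises 5 mm and is locked.
- slot (a point): Middle of the long slot (18 mm radial, 7 mm wide) on the disc's top face, 66 mm from the axis.
- heat_sink: Bystander: finned heat sink 38x50x29 mm, loose; origin under its centre.
- capacitor_2: Bystander: black cylindrical capacitor, 25 mm diameter, 41 mm high, loose; origin under its centre.
- tape_black: Bystander: roll of black tape lying flat, 57 mm diameter, 19 mm high, loose; origin under its centre.
- screw_tin: Bystander: low round jar, 60 mm diameter, 32 mm high, loose; origin under its centre.

How it is judged:
On the way:
1. the slot shows whole in the window (horizontal distance between slot and window below 0.018 m), for 0.1 s.
At the end, for the whole second after the job is handed in: The wheel is at rest and locked: risen to within 1.5 mm of its top position, with the middle of the slot within 18 mm of the middle of the window (horizontal distance between slot and window below 0.018 m and z of wheel in the frame of stand above 0.0445 m and linear speed of wheel below 0.01 m/s and angular speed of wheel below 0.05 rad/s); the robot touches nothing.
It fails at once if the wheel is forced: pressed on its bottom stop or wrenched against its lock or ring with more than 20 N (contact force between wheel and stand above 20 N).
It fails at once if a bystander is moved more than 15 mm (distance of any of heat_sink, capacitor_2, tape_black, screw_tin from where it was at the start of the episode above 0.015 m).
It also fails if it takes over 64 s, if anything falls off the work surface, if the arm or the gripper's body presses on something with over 40 N, if the wrist force passes 120 N, or if a joint passes its speed limit or range.

## Robot

A 6-joint arm with a two-finger parallel gripper is mounted at the origin on a cart in front of the work surface, level with it; the furniture and walls round the work are solid. World frame = base frame: x ahead of the robot, y to its left, z up, the work surface at z = 0. Lengths are in m, angles in rad, forces in N, time in s.
With the tool pointing down it reaches from about 0.3 to 0.85 m from the base axis. Payload 4.2 kg.
Tool frame: the origin (TCP) lies midway between the tips of the shut fingers; the grasp point (between the pads) lies 19 mm behind it; y points along the fingers, x is the direction in which the jaws open and shut, and the axes are right-handed (so a half turn about y gives the same grasp; the last joint's range is limited). The gripper opens to 91 mm and grips with 3 to 60 N. Pads are 32 mm wide; open, the fingers measure 118 mm over their backs; the gripper's body (76 mm by 178 mm) begins 60 mm behind the grasp point.
Start: joints at [-1.218, 0.32, 1.565, -0, 1.257, -0.02], TCP at [0.209, -0.536, 0.214] pointing down, gripper open.
Joint ranges: [-3.11, 3.11], [-0.84, 2.01], [0.21, 2.61], [-1.34, 4.49], [0.05, 2.63], [-2.56, 2.56]. Speed limits (rad/s): [2.57, 2.57, 3.14, 3.14, 3.14, 3.14].

## Interface

Orientations are given as [roll, pitch, yaw] about the fixed x, y, z axes, in that order (R = Rz(yaw) Ry(pitch) Rx(roll)).
In Python, from station import * gives the robot as it stands.
- The arm moves only by the tool move_arm, never from a script. Its arguments are lists of equal length, an entry for each row: "offset": the shift along the world's x, y, z in m, a list of three; "rotation": the turn, a rotation vector about the world's x, y, z in rad, a list of three; "gripper": the closure, from 0 (fully open) to 1 (shut). In form: {"offset": [[tx, ty, tz], ...], "rotation": [[wx, wy, wz], ...], "gripper": [gripper, ...]}. A call has 1 to 20 rows; each row shifts and turns the pose as measured when the row begins; what a row does not reach is not made up. A row lasts 1/10 s, in which the tool goes at most 50 mm and 8.59 degrees, less where a joint would pass 70% of its speed; a pose out of reach is approached as far as the arm can. A call is refused whole if a number of a shift passes 0.05 or a number of a turn 0.15, either way. A call with a gripper value outside its range is refused whole. The fingers move at their own pace and stop on an object; "newtons" is the grip in N (left out, the last holds). Time passes only in rows, so rows that do not move let the fingers close. It gives the time, the measured TCP pose, the force and the opening at its end, in the units of the state.
- sense(): the state, without advancing time (a new reading comes with each control period).
- camera(name): name is "scene" or "top" or "wrist"; returns the picture (400x640x3 uint8, red, green, blue); there is no depth.
- calibration(name): a dict with "fx", "fy", "cx", "cy" (pixels), "R" (3x3) and "t" (3): a world point X has camera coordinates R X + t. Camera axes: x right, y down, z forward; pixel columns grow to the right and rows downward; lengths in m; the calibration is good to about 2 mm. A picture is of the moment at which its call begins: read the wrist's pose just before it. calibration takes no time and is no camera call; for the wrist camera it gives the pose at the moment of the call.
- job_done(): hands the job in, once; it reports no verdict.
Trained networks look in the newest picture that a camera, given by its name, has taken for a name from the list of things; names that differ only in an ending like _2 or _b are one class to them, and where a whole thing is asked for, a point or a joint stands for the part that bears it (a point fixed in the world has none). Each returns a list of dicts, best first, with "p" (0 to 1); they miss things now and then, are a little off and sometimes report something else, mostly with a low value. They report only what shows in the picture. A call takes as long as a camera call.
- spot_in(camera, thing): "extent" ([centre column, centre row, width, height] in pixels, round what is visible of it).
- outline_of(camera, thing): "region" (400x640 bool, what is visible of it) and "extent" ([centre column, centre row, width, height] in pixels, round what is visible of it).
- spot_point(camera, thing): "pixel" ([column, row] in pixels: a listed point, or the origin of a listed thing).
The state is a dict: "time": time; "joint_pos": joint angles; "qvel": joint speeds; "joint_efforts": joint torques, N m; "position": TCP position; "ee_rot": TCP orientation; "wrist_force": force on the tool from outside, world axes, zero at the start; "torque": the same for the moment, N m; "opening": finger opening in m.
Only numpy, scipy, OpenCV 4.12 (cv2) and the standard library are available. Lean on these libraries where they do the work, as an engineer would, in place of code of your own. Each camera call takes 0.05 s, during which the arm holds its last target.

## Working session

There is one attempt and no reset: what is moved stays moved. The work goes in short steps, Python scripts to look and compute and a tool call to move; the robot and the scene stay as the last step left them, time stands still between calls to the robot, and variables do not carry over. Pictures are saved under pics/ and viewed, and the job is handed in when it is done.

Besides the shell and the picture viewer there is one more tool, called after "Emit:" as name(argument=value, ...), one argument or row to a line, values as JSON. move_arm: Moves the arm, as the interface text tells. Its arguments: {"type":"object","properties":{"offset":{"type":"array"},"rotation":{"type":"array"},"gripper":{"type":"array"},"newtons":{"type":"number"}},"required":["offset","rotation","gripper"]}

```bash
ls; mkdir -p pics
python3 - <<'E'
from station import *
import cv2
s=sense(); print(s)
for n in ["scene","top"]:
    im=camera(n); cv2.imwrite(f"pics/{n}0.png",im[:,:,::-1])
    c=calibration(n); print(n,c)
    for t in ["knob","window","slot","wheel","stand","notch"]:
        r=spot_point(n,t); print(t,[(x["p"],x["pixel"]) for x in r[:2]])
print(sense()["time"])
E
```

```text
pics
{'time': 0.0, 'joint_pos': array([-1.21801278e+00,  3.20316161e-01,  1.56566640e+00, -2.42667020e-05,
        1.25738014e+00, -2.00229384e-02]), 'qvel': array([ 1.28191737e-03,  2.15688909e-04, -6.42589603e-04,  1.02501766e-03,
        6.82528498e-04,  1.97498227e-05]), 'joint_efforts': array([ 1.16596955e-03, -4.12451684e+01, -2.31973171e+01,  7.27952574e-02,
        4.57403704e-02, -1.53863912e-04]), 'position': array([ 0.20924276, -0.53504539,  0.21311124]), 'ee_rot': array([-1.57078395,  0.00177015, -1.19798233]), 'wrist_force': array([-0.51461311, -0.29008749, -0.30844657]), 'torque': array([ 0.02280371,  0.05114385, -0.02620107]), 'opening': 0.09158068798166967}
scene {'fx': 468.5890970857285, 'fy': 468.5890970857285, 'cx': 319.4337567149454, 'cy': 204.31507199741856, 'R': array([[ 0.69303077, -0.72077379, -0.01391047],
       [-0.34967042, -0.31921224, -0.88081448],
       [ 0.63042759,  0.61529561, -0.47325718]]), 't': array([-0.65616493,  0.10423255,  0.98317786])}
knob [(0.93, [297.3, 189.8]), (0.71, [348.4, 258.3])]
window [(0.66, [325.8, 185.5]), (0.49, [305.7, 181.2])]
slot [(0.94, [306.3, 179.8])]
wheel [(0.7, [297.8, 196.7]), (0.3, [298.3, 185.9])]
stand [(0.91, [298.2, 210.3])]
notch [(0.88, [321.6, 193.4])]
top {'fx': 396.7441274944346, 'fy': 396.7441274944346, 'cx': 318.97907123146507, 'cy': 203.01617691908237, 'R': array([[ 9.98899177e-04, -9.99921246e-01,  1.25101439e-02],
       [-9.91344176e-01, -2.63257060e-03, -1.31262311e-01],
       [ 1.31284907e-01, -1.22707405e-02, -9.91268733e-01]]), 't': array([-0.42427297,  0.51044985,  0.85977668])}
knob [(0.66, [290.8, 166.1]), (0.58, [273.0, 182.9])]
window [(0.77, [290.0, 161.6]), (0.27, [255.1, 271.5])]
slot [(0.8, [262.2, 165.4])]
wheel [(0.77, [277.7, 184.3]), (0.16, [333.0, 277.6])]
stand [(0.86, [282.1, 190.7])]
notch [(0.6, [290.0, 164.4])]
0.7
```

Run:
```python
import cv2
a=cv2.imread("pics/scene0.png")[100:300,180:440]; cv2.imwrite("pics/s1.png",cv2.resize(a,None,fx=3,fy=3,interpolation=2))
a=cv2.imread("pics/top0.png")[100:300,170:430]; cv2.imwrite("pics/t1.png",cv2.resize(a,None,fx=3,fy=3,interpolation=2))
```

```text
(no output)
```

View pics/s1.png

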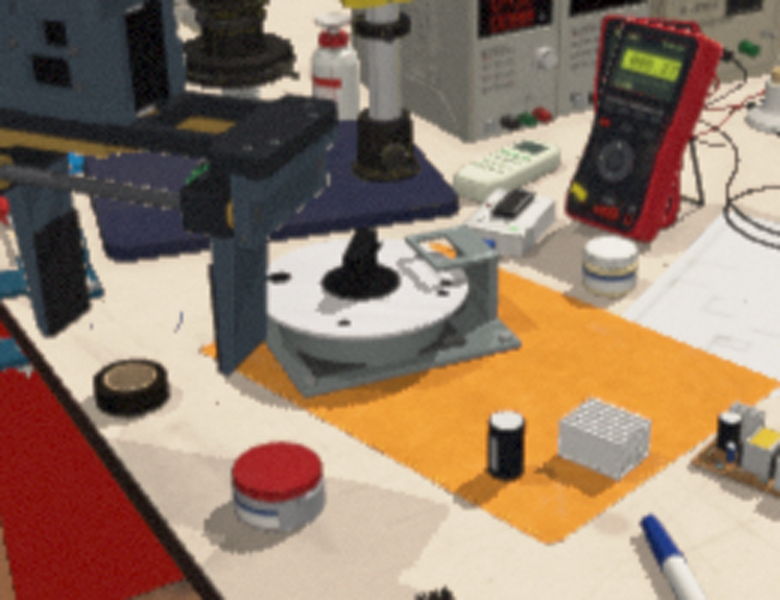

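View pics/t1.png

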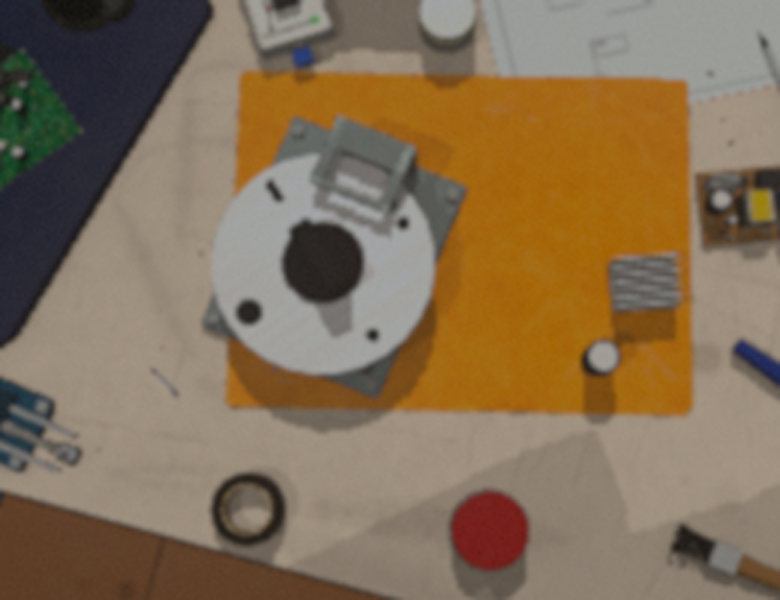

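View pics/top0.png

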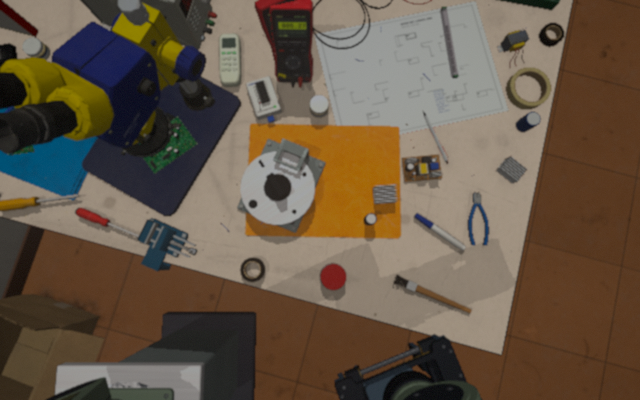

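```bash
cat > h.py <<'E'
from station import *
import numpy as np, cv2
def bp(c,px,z):
    d=c["R"].T@np.array([(px[0]-c["cx"])/c["fx"],(px[1]-c["cy"])/c["fy"],1]); o=-c["R"].T@c["t"]
    return o+d*(z-o[2])/d[2]
def pj(c,X):
    X=np.atleast_2d(X)@c["R"].T+c["t"]; return np.c_[c["fx"]*X[:,0]/X[:,2]+c["cx"],c["fy"]*X[:,1]/X[:,2]+c["cy"]]
E
python3 - <<'E'
from h import *
from scipy.optimize import least_squares
c=calibration("top"); im=cv2.imread("pics/top0.png")
hsv=cv2.cvtColor(im,cv2.COLOR_BGR2HSV)
f=lambda p:(170+(p[0]+.5)/3-.5,100+(p[1]+.5)/3-.5)
for n,p,z in [("slot",(275,190),.046),("big",(249,312),.046),("small",(372,335),.046),("cen",(322,263),.046),("win",(364,179),.064)]:
    print(n,bp(c,f(p),z).round(4))
for n in ["top","scene"]:
    c=calibration(n)
    for t,p,z in ([("slot",(262.2,165.4),.046),("wheel",(277.7,184.3),.041),("stand",(282.1,190.7),0),("window",(290,161.6),.0615),("knob",(273,182.9),.069)] if n=="top" else [("slot",(306.3,179.8),.046),("wheel",(297.8,196.7),.041),("stand",(298.2,210.3),0),("window",(325.8,185.5),.0615),("knob",(297.3,189.8),.069)]):
        print(n,t,bp(c,p,z).round(4))
# rim points fit
c=calibration("top")
g=((hsv[:,:,1]<60)&(hsv[:,:,2]>130)).astype(np.uint8)
roi=np.zeros_like(g);roi[140:235,230:325]=1;g*=roi
ct=max(cv2.findContours(g,0,1)[0],key=cv2.contourArea)[:,0]
P=np.array([bp(c,p,.046)[:2] for p in ct])
r=least_squares(lambda x:np.hypot(*(P-x[:2]).T)-.084,[*P.mean(0)],loss="soft_l1",f_scale=.002)
print(r.x,np.sort(np.abs(r.fun))[::20].round(4))
E
```

```text
slot [ 0.6008 -0.2928  0.046 ]
big [ 0.5081 -0.2754  0.046 ]
small [ 0.4911 -0.3669  0.046 ]
cen [ 0.5452 -0.329   0.046 ]
win [ 0.6052 -0.3608  0.064 ]
top slot [ 0.5953 -0.2949  0.046 ]
top wheel [ 0.553 -0.33   0.041]
top stand [ 0.5451 -0.3368  0.    ]
top window [ 0.6006 -0.3585  0.0615]
top knob [ 0.551  -0.3223  0.069 ]
scene slot [ 0.6115 -0.2775  0.046 ]
scene wheel [ 0.5396 -0.3214  0.041 ]
scene stand [ 0.5447 -0.3154  0.    ]
scene window [ 0.5975 -0.358   0.0615]
scene knob [ 0.5259 -0.3356  0.069 ]
[ 0.54237794 -0.30735692] [0.     0.0006 0.0021 0.003  0.0042 0.006  0.0074 0.0091 0.0106 0.0128
 0.0149 0.0169 0.0191 0.0202 0.0212 0.0232 0.0282 0.0327 0.0378 0.0445]
```

Emit:
move_arm(
  offset=[
    [0.042,0.026,0],
    [0.042,0.026,0],
    [0.042,0.026,0],
    [0.042,0.026,0],
    [0.042,0.026,0],
    [0.042,0.026,0],
    [0.042,0.026,0],
    [0.03,0.02,0],
    [0,0,0],
    [0,0,0],
  ],
  rotation=[
    [0,0,0.055],
    [0,0,0.055],
    [0,0,0.055],
    [0,0,0.055],
    [0,0,0],
    [0,0,0],
    [0,0,0],
    [0,0,0],
    [0,0,0],
    [0,0,0],
  ],
  gripper=[0.5,0.5,0.5,0.5,0.5,0.5,0.5,0.5,0.5,0.5],
)

```text
time: 1.7
position: [0.5405, -0.3275, 0.2139]
ee_rot: [-1.571, -0.004, -0.973]
wrist_force: [-0.9, 0.2, 0.2]
opening: 0.0457
```

Run:
```python
from h import *
s=sense(); print(s["time"],s["position"],s["ee_rot"],s["opening"],s["wrist_force"],s["joint_pos"])
im=camera("wrist"); c=calibration("wrist"); cv2.imwrite("pics/w1.png",im[:,:,::-1]); print(c)
for t in ["knob","slot","wheel","window"]:
    print(t,[(x["p"],x["pixel"]) for x in spot_point("wrist",t)[:2]])
a=camera("top")
cv2.imwrite("pics/t2.png",cv2.resize(a[100:300,170:430,::-1],None,fx=3,fy=3,interpolation=2))
cv2.imwrite("pics/s2.png",cv2.resize(camera("scene")[80:280,180:440,::-1],None,fx=3,fy=3,interpolation=2))
```

```text
1.7 [ 0.54053856 -0.32748424  0.21390389] [-1.57122198 -0.00428503 -0.97305165] 0.04572251484376472 [-0.93203793  0.16255176  0.21745658] [-0.56178839  0.40822203  1.42851269 -0.00218205  1.30110098  0.4118416 ]
{'fx': 319.69558141625527, 'fy': 319.69558141625527, 'cx': 317.88004179393755, 'cy': 197.66063406722836, 'R': array([[ 0.56199711, -0.82712597,  0.00467764],
       [-0.80329804, -0.54444161,  0.24144479],
       [-0.19715855, -0.13944882, -0.97040328]]), 't': array([-0.57589332,  0.22814664,  0.45058465])}
knob [(0.57, [317.9, 186.2])]
slot [(0.58, [320.7, 115.8])]
wheel [(0.88, [321.0, 178.1])]
window [(0.55, [377.4, 147.6])]
```

View pics/w1.png

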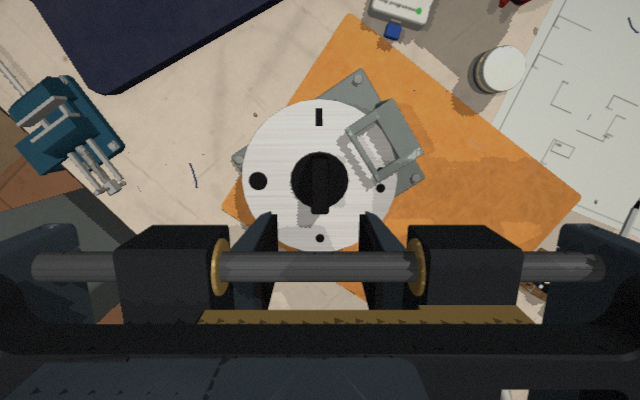

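```bash
python3 - <<'E'
from h import *
c=calibration("wrist")
g={n:bp(c,p,.046)[:2] for n,p in dict(slot=(319,117),big=(258,181),small=(320,239)).items()}
for p in [(320,83),]: pass
ce=(g["slot"]+g["small"])/2; d=g["slot"]-g["small"]; print(g,ce,np.degrees(np.arctan2(d[1],d[0])),np.linalg.norm(d))
b=g["big"]-ce;print(np.degrees(np.arctan2(b[1],b[0]))-90,np.linalg.norm(b))
w=bp(c,(384,141),.064)[:2];print(w,w-ce,np.linalg.norm(w-ce),np.degrees(np.arctan2(*(w-ce)[::-1])))
# window model overlay
im=cv2.imread("pics/w1.png")
for a in (-27,-29,-31):
    a=np.radians(a);e=np.array([np.cos(a),np.sin(a)]);f=np.array([-e[1],e[0]])
    q=[[*(ce+e*(68+i*12.5)/1e3+f*j*.022),.064] for i,j in((1,1),(1,-1),(-1,-1),(-1,1))]
    print(pj(c,q).round(0).tolist())
    q=[[*(ce+e*i/1e3+f*j*.032),.064] for i,j in((105,1),(105,-1),(50,-1),(50,1))]
    print(' fr',pj(c,q).round(0).tolist())
E
python3 -c "
import cv2;a=cv2.imread('pics/w1.png')[60:260,220:450];cv2.imwrite('pics/w1c.png',cv2.resize(a,None,fx=3,fy=3,interpolation=2))"
```

```text
{'slot': array([ 0.59735327, -0.29243945]), 'big': array([ 0.50506689, -0.2754372 ]), 'small': array([ 0.48725545, -0.36832942])} [ 0.54230436 -0.33038443] 34.578335223264794 0.13371917679734635
34.125296602517395 0.06637640355922107
[ 0.61422194 -0.35879497] [ 0.07191758 -0.02841054] 0.07732591323116345 -21.55615071015085
[[381.0, 126.0], [400.0, 165.0], [378.0, 177.0], [358.0, 139.0]]
 fr [[399.0, 104.0], [426.0, 162.0], [377.0, 188.0], [348.0, 132.0]]
[[383.0, 128.0], [400.0, 168.0], [378.0, 179.0], [360.0, 140.0]]
 fr [[401.0, 107.0], [426.0, 166.0], [377.0, 190.0], [350.0, 133.0]]
[[384.0, 130.0], [401.0, 171.0], [378.0, 181.0], [361.0, 141.0]]
 fr [[404.0, 110.0], [427.0, 169.0], [377.0, 192.0], [352.0, 134.0]]
```

View pics/w1c.png

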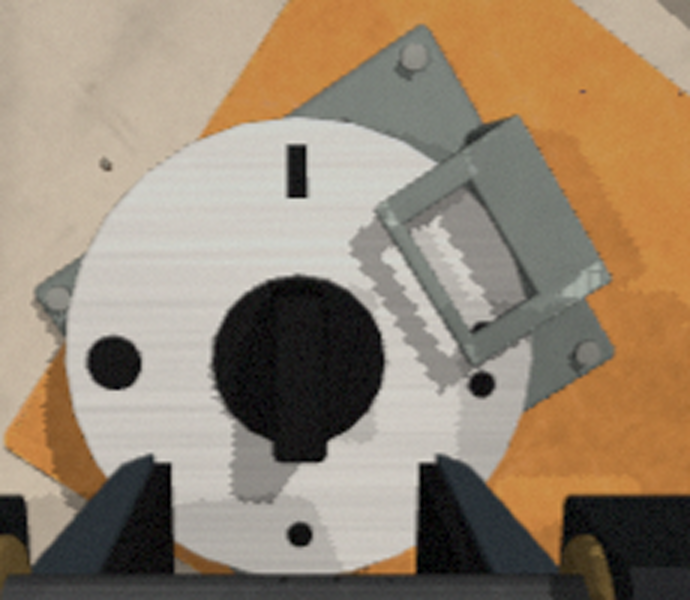

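Run:
```python
from h import *
from scipy.optimize import least_squares
c=calibration("wrist")
obs=np.array([(392,99),(423,153),(378,181),(345,131)])
def m(x):
    e=np.array([np.cos(x[2]),np.sin(x[2])]);f=np.array([-e[1],e[0]])
    return pj(c,[[*(x[:2]+e*i/1e3+f*j*.032),.064] for i,j in((105,1),(105,-1),(50,-1),(50,1))])
r=least_squares(lambda x:(m(x)-obs).ravel(),[.543,-.33,-.45]);print(r.x,np.degrees(r.x[2]),r.fun.round(1))
for ce in ([.543,-.33],[.545,-.33]):
  r=least_squares(lambda x:(m([*ce,x[0]])-obs).ravel(),[-.45]);print(np.degrees(r.x),r.fun.round(1))
# top view foot plate / frame fit
c=calibration("top")
f=lambda p:(170+(p[0]+.5)/3-.5,100+(p[1]+.5)/3-.5)
obs=np.array([f(p) for p in [(340,117),(414,152),(386,219),(312,180)]])
r=least_squares(lambda x:(m(x)-obs).ravel(),[.543,-.33,-.45]);print(r.x,np.degrees(r.x[2]),r.fun.round(1))
```

```text
[ 0.54210603 -0.33057801 -0.38589112] -22.10993278395926 [-0.  -1.3  1.5  0.2 -0.4  2.2 -1.1 -0.8]
[-22.61781495] [ 0.8 -1.8  1.8  0.  -0.3  1.7 -0.6 -1.6]
[-23.09692651] [ 2.8 -2.9  3.2 -0.7  0.8  0.6  1.1 -3.2]
[ 0.54405758 -0.32740145 -0.43401613] -24.86729277178843 [ 0.  -0.2  1.3 -0.   0.1 -0.4 -1.4  0.6]
```

Emit:
move_arm(
  offset=[
    [0.0025,-0.0025,-0.03],
    [0,0,-0.03],
    [0,0,-0.03],
    [0,0,-0.02],
    [0,0,0],
  ],
  rotation=[
    [0,0,0],
    [0,0,0],
    [0,0,0],
    [0,0,0],
    [0,0,0],
  ],
  gripper=[0.5,0.5,0.5,0.5,0.5],
)

```text
time: 2.55
position: [0.5398, -0.3349, 0.1038]
ee_rot: [-1.568, -0.011, -0.982]
wrist_force: [-0.2, 0.7, 0.4]
opening: 0.0458
```

Run:
```python
from h import *
s=sense(); print(s["position"],s["ee_rot"],s["wrist_force"])
im=camera("wrist"); c=calibration("wrist"); cv2.imwrite("pics/w2.png",im[:,:,::-1])
p=np.array(s["position"]);print("tcp px",pj(c,[p,p+[0,0,-.02]]))
e=np.array([np.cos(-.9715),np.sin(-.9715),0])
print(pj(c,[[.543,-.33,.082],[.543,-.33,.046]]))
```

```text
[ 0.53982052 -0.33492617  0.10383368] [-1.56837246 -0.01059985 -0.9821629 ] [-0.1936386   0.71770879  0.36075702]
tcp px [[315.80395173 239.52102232]
 [315.57322499 228.02220109]]
[[311.87829628 219.07809173]
 [312.09976657 204.44805016]]
```

View pics/w2.png

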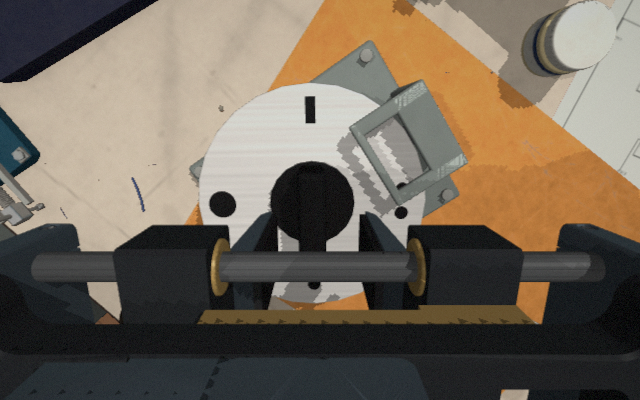

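Emit:
move_arm(
  offset=[
    [0.003,0.0045,-0.02],
    [0,0,0],
    [0,0,0],
  ],
  rotation=[
    [0,0,0.01],
    [0,0,0],
    [0,0,0],
  ],
  gripper=[0.5,0.5,0.5],
)

```text
time: 2.9
position: [0.5458, -0.3337, 0.0903]
ee_rot: [-1.564, -0.021, -0.974]
wrist_force: [0.3, -0.1, -0.3]
opening: 0.0458
```

Run:
```python
from h import *
for i in range(4):
    s=sense(); print(s["time"],s["position"],s["ee_rot"],s["wrist_force"]); camera("wrist")
```

```text
2.9 [ 0.54576332 -0.33366842  0.09029595] [-1.56403586 -0.02110158 -0.97373116] [ 0.29741878 -0.08864921 -0.28899697]
2.95 [ 0.54553202 -0.33344767  0.09008572] [-1.56428067 -0.02047977 -0.9736627 ] [-0.81233506 -0.55624462 -0.76168205]
3.0 [ 0.54545465 -0.33338991  0.08996401] [-1.56432834 -0.02037491 -0.97362727] [-0.20283563  0.39656483  0.2606788 ]
3.05 [ 0.54539486 -0.33329457  0.08978532] [-1.56433945 -0.02019203 -0.97366349] [ 0.83017423 -0.8497437  -0.20774202]
```

```bash
cat >> h.py <<'E'
from scipy.spatial.transform import Rotation as Ro
def corr(x,y,z,yaw,s=None):
    s=s or sense()
    c=Ro.from_euler("xyz",s["ee_rot"]); t=Ro.from_euler("xyz",[-np.pi/2,0,yaw])
    print("t",round(s["time"],2),"pos",s["position"].round(4),"off",(np.array([x,y,z])-s["position"]).round(4),"rot",(t*c.inv()).as_rotvec().round(3),"F",s["wrist_force"].round(1),"M",s["torque"].round(2),"op",round(s["opening"],4),"yaw",round(np.degrees(s["ee_rot"][2]),1))
E
python3 -c "
from h import *
corr(.543,-.33,.07,-.9715)"
```

```text
t 3.1 pos [ 0.5453 -0.3331  0.0895] off [-0.0023  0.0031 -0.0195] rot [0.013 0.016 0.002] F [ 0.1 -0.8  0.6] M [0.05 0.03 0.04] op 0.0457 yaw -55.8
```

Emit:
move_arm(
  offset=[
    [-0.002,0.003,-0.018],
    [0,0,0],
    [0,0,0],
  ],
  rotation=[
    [0.013,0.016,0.002],
    [0,0,0],
    [0,0,0],
  ],
  gripper=[0.5,0.5,0.5],
)

```text
time: 3.4
position: [0.5434, -0.3303, 0.0711]
ee_rot: [-1.57, 0.0, -0.972]
wrist_force: [-0.5, 0.3, -0.7]
opening: 0.0454
```

```bash
python3 -c "
from h import *
cv2.imwrite('pics/w3.png',camera('wrist')[:,:,::-1])
corr(.543,-.33,.054,-.9715)
c=calibration('wrist');print(pj(c,[[.543,-.33,.082]]),pj(c,sense()['position']))"
```

```text
t 3.45 pos [ 0.543  -0.33    0.0707] off [-0.      0.     -0.0167] rot [-0.001 -0.001  0.   ] F [ 0.1  0.2 -0.2] M [-0.01 -0.03 -0.01] op 0.0459 yaw -55.7
[[317.42369191 247.65540584]] [[317.49660563 239.84105531]]
```

View pics/w3.png

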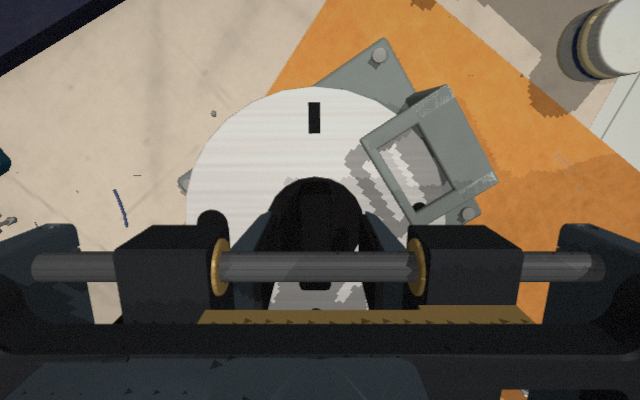

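Emit:
move_arm(
  offset=[
    [0,0,-0.016],
    [0,0,0],
    [0,0,0],
  ],
  rotation=[
    [0,0,0],
    [0,0,0],
    [0,0,0],
  ],
  gripper=[0.5,0.5,0.5],
)

```text
time: 3.75
position: [0.5434, -0.3303, 0.0549]
ee_rot: [-1.57, 0.0, -0.971]
wrist_force: [0.4, -0.4, 0.8]
opening: 0.0457
```

```bash
python3 -c "
from h import *
corr(.543,-.33,.054,-.9715)"
```

```text
t 3.75 pos [ 0.5434 -0.3303  0.0549] off [-0.0004  0.0003 -0.0009] rot [-0.001  0.    -0.   ] F [ 0.4 -0.4  0.8] M [-0.02 -0.03  0.03] op 0.0457 yaw -55.7
```

Close gently first and read the side force.

Emit:
move_arm(
  offset=[
    [0,0,0],
    [0,0,0],
    [0,0,0],
    [0,0,0],
    [0,0,0],
  ],
  rotation=[
    [0,0,0],
    [0,0,0],
    [0,0,0],
    [0,0,0],
    [0,0,0],
  ],
  gripper=[0.7,0.75,0.78,0.82,0.9],
  newtons=6,
)

```text
time: 4.25
position: [0.5425, -0.3285, 0.0565]
ee_rot: [-1.57, 0.004, -0.971]
wrist_force: [1.1, -1.1, 0.2]
opening: 0.018
```

```bash
python3 -c "
from h import *
corr(.543,-.33,.054,-.9715)"
```

```text
t 4.25 pos [ 0.5425 -0.3285  0.0565] off [ 0.0005 -0.0015 -0.0025] rot [-0.004 -0.002 -0.   ] F [ 1.1 -1.1  0.2] M [-0.31 -0.1   0.09] op 0.018 yaw -55.7
```

Emit:
move_arm(
  offset=[
    [0,0,0],
    [0,0,0],
    [0,0,0],
  ],
  rotation=[
    [0,0,0],
    [0,0,-0.04],
    [0,0,-0.04],
  ],
  gripper=[0.9,0.9,0.9],
  newtons=25,
)

```text
time: 4.55
position: [0.5425, -0.3285, 0.0565]
ee_rot: [-1.571, 0.004, -1.052]
wrist_force: [0.2, 0.6, -0.4]
opening: 0.0177
```

```bash
python3 -c "
from h import *
corr(.5425,-.3285,.0565,-1.05)"
```

```text
t 4.55 pos [ 0.5425 -0.3285  0.0565] off [ 0. -0. -0.] rot [-0.003 -0.002  0.002] F [ 0.2  0.6 -0.4] M [0.14 0.09 0.25] op 0.0177 yaw -60.3
```

Emit:
move_arm(
  offset=[
    [0,0,0],
    [0,0,0],
    [0,0,0],
    [0,0,0],
    [0,0,0],
    [0,0,0],
    [0,0,0],
  ],
  rotation=[
    [0,0,-0.04],
    [0,0,-0.04],
    [0,0,-0.04],
    [0,0,-0.04],
    [0,0,-0.04],
    [0,0,-0.04],
    [0,0,-0.04],
  ],
  gripper=[0.9,0.9,0.9,0.9,0.9,0.9,0.9],
)

```text
time: 5.25
position: [0.5423, -0.328, 0.0566]
ee_rot: [-1.572, 0.004, -1.34]
wrist_force: [-0.4, 2.2, -0.3]
opening: 0.0181
```

```bash
python3 -c "
from h import *
corr(.5425,-.3285,.0565,sense()['ee_rot'][2])"
```

```text
t 5.25 pos [ 0.5423 -0.328   0.0566] off [ 0.0002 -0.0005 -0.0001] rot [-0.004 -0.002 -0.   ] F [-0.4  2.2 -0.3] M [0.17 0.13 0.25] op 0.0181 yaw -76.8
```

Emit:
move_arm(
  offset=[
    [0,0,0],
    [0,0,0],
    [0,0,0],
    [0,0,0],
    [0,0,0],
    [0,0,0],
    [0,0,0],
    [0,0,0],
  ],
  rotation=[
    [0,0,-0.04],
    [0,0,-0.04],
    [0,0,-0.04],
    [0,0,-0.04],
    [0,0,-0.04],
    [0,0,-0.04],
    [0,0,-0.04],
    [0,0,-0.04],
  ],
  gripper=[0.9,0.9,0.9,0.9,0.9,0.9,0.9,0.9],
)

```text
time: 6.05
position: [0.5423, -0.3274, 0.0566]
ee_rot: [-1.573, 0.005, -1.669]
wrist_force: [-0.4, 0.4, -0.6]
opening: 0.018
```

```bash
python3 -c "
from h import *
corr(.5425,-.3285,.0565,sense()['ee_rot'][2])
for n in ['top','scene']:
    cv2.imwrite(f'pics/{n}4.png',cv2.resize(camera(n)[100:300,170:430,::-1],None,fx=3,fy=3,interpolation=2))
F=[];
for i in range(3): camera('top'); F.append(sense()['wrist_force'])
print(np.array(F))
"
```

```text
t 6.05 pos [ 0.5423 -0.3274  0.0566] off [ 0.0002 -0.0011 -0.0001] rot [-0.005 -0.002 -0.   ] F [-0.4  0.4 -0.6] M [0.19 0.08 0.21] op 0.018 yaw -95.6
[[-0.41032447  1.28656512 -0.49099636]
 [ 0.56690481  1.61103381 -0.06613835]
 [-0.29609073  0.54049473 -0.16597475]]
```

View pics/scene4.png

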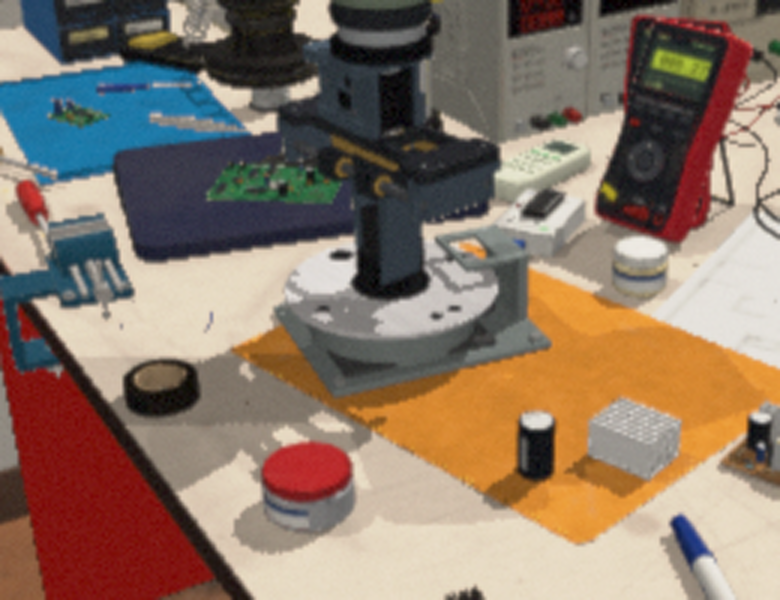

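Emit:
move_arm(
  offset=[
    [0,0,0],
    [0,0,0],
    [0,0,0],
    [0,0,0],
  ],
  rotation=[
    [0,0,-0.03],
    [0,0,-0.03],
    [0,0,-0.02],
    [0,0,0],
  ],
  gripper=[0.9,0.9,0.9,0.9],
)

```text
time: 6.7
position: [0.5423, -0.3273, 0.0567]
ee_rot: [-1.573, 0.005, -1.751]
wrist_force: [-0.4, 0.9, -0.3]
opening: 0.0182
```

Emit:
move_arm(
  offset=[
    [0,0,0],
    [0,0,0],
  ],
  rotation=[
    [0,0,-0.025],
    [0,0,0],
  ],
  gripper=[0.9,0.9],
)

```text
time: 6.9
position: [0.5423, -0.3272, 0.0569]
ee_rot: [-1.573, 0.005, -1.779]
wrist_force: [-0.9, 0.7, 0.4]
opening: 0.0179
```

Emit:
move_arm(
  offset=[
    [0,0,0],
    [0,0,0],
  ],
  rotation=[
    [0,0,-0.025],
    [0,0,0],
  ],
  gripper=[0.9,0.9],
)

```text
time: 7.1
position: [0.5423, -0.3273, 0.0576]
ee_rot: [-1.573, 0.005, -1.806]
wrist_force: [-1.8, 1.2, 3.4]
opening: 0.0175
```

Emit:
move_arm(
  offset=[
    [0,0,0],
    [0,0,0],
  ],
  rotation=[
    [0,0,0],
    [0,0,0],
  ],
  gripper=[0.9,0.9],
)

```text
time: 7.3
position: [0.5423, -0.3273, 0.0586]
ee_rot: [-1.572, 0.005, -1.807]
wrist_force: [-2.8, 2.4, 3.8]
opening: 0.0179
```

Emit:
move_arm(
  offset=[
    [0,0,0.0008],
    [0,0,0.0005],
    [0,0,0],
  ],
  rotation=[
    [0,0,0],
    [0,0,0],
    [0,0,0],
  ],
  gripper=[0.9,0.9,0.9],
)

```text
time: 7.6
position: [0.5423, -0.3273, 0.0602]
ee_rot: [-1.572, 0.005, -1.807]
wrist_force: [-1.7, 2.2, 3.5]
opening: 0.0178
```

```bash
python3 -c "
from h import *
F=[]
for i in range(4): F.append(np.r_[sense()['wrist_force'],sense()['torque'][2],sense()['position'][2]]);camera('top')
print(np.array(F).round(4))
"
```

```text
[[-1.7310e+00  2.2341e+00  3.5495e+00 -3.0500e-02  6.0200e-02]
 [-1.8982e+00  1.4120e+00  4.1293e+00 -2.2400e-02  6.0100e-02]
 [-2.7822e+00  1.9823e+00  3.4126e+00 -3.0000e-04  6.0100e-02]
 [-2.2904e+00  2.1154e+00  4.3036e+00 -3.3400e-02  6.0100e-02]]
```

Emit:
move_arm(
  offset=[
    [0,0,0.0005],
    [0,0,0.0],
    [0,0,0],
  ],
  rotation=[
    [0,0,0],
    [0,0,0],
    [0,0,0],
  ],
  gripper=[0.9,0.9,0.9],
)

```text
time: 8.1
position: [0.5423, -0.3272, 0.0605]
ee_rot: [-1.572, 0.005, -1.807]
wrist_force: [-2.7, 1.3, 4.3]
opening: 0.0177
```

Emit:
move_arm(
  offset=[
    [0,0,0],
    [0,0,0],
    [0,0,0],
    [0,0,0],
  ],
  rotation=[
    [0,0,0],
    [0,0,0],
    [0,0,0],
    [0,0,0],
  ],
  gripper=[0.78,0.74,0.65,0.6],
)

```text
time: 8.5
position: [0.5432, -0.3285, 0.0593]
ee_rot: [-1.57, 0.003, -1.807]
wrist_force: [0.4, 0.2, 0.6]
opening: 0.0357
```

```bash
python3 -c "
from h import *
corr(.5425,-.3285,.0565,sense()['ee_rot'][2])"
```

```text
t 8.5 pos [ 0.5432 -0.3285  0.0593] off [-0.0007  0.     -0.0028] rot [-0.003  0.001  0.   ] F [0.4 0.2 0.6] M [ 0.01  0.09 -0.02] op 0.0357 yaw -103.5
```

Emit:
move_arm(
  offset=[
    [0,0,0.02],
    [0,0,0.03],
    [0,0,0.03],
    [0,0,0.03],
    [0,0,0.03],
    [0,0,0],
  ],
  rotation=[
    [0,0,0],
    [0,0,0],
    [0,0,0],
    [0,0,0],
    [0,0,0],
    [0,0,0],
  ],
  gripper=[0.55,0.5,0.5,0.5,0.5,0.5],
)

```text
time: 9.1
position: [0.542, -0.3283, 0.202]
ee_rot: [-1.573, 0.004, -1.807]
wrist_force: [-0.3, -0.3, 0.7]
opening: 0.0457
```

```bash
python3 -c "
from h import *
s=sense();print(s['time'],s['position'],s['wrist_force'])
im=camera('wrist')[:,:,::-1];c=calibration('wrist');np.savez('cw.npz',**c)
cv2.imwrite('pics/w5.png',cv2.resize(im[60:260,180:440],None,fx=3,fy=3,interpolation=2))
for n in ['scene','top']: cv2.imwrite(f'pics/{n}5.png',cv2.resize(camera(n)[100:300,170:430,::-1],None,fx=3,fy=3,interpolation=2))
"
```

```text
9.1 [ 0.54196533 -0.32831287  0.20199725] [-0.2609911  -0.2821989   0.74137104]
```

View pics/w5.png

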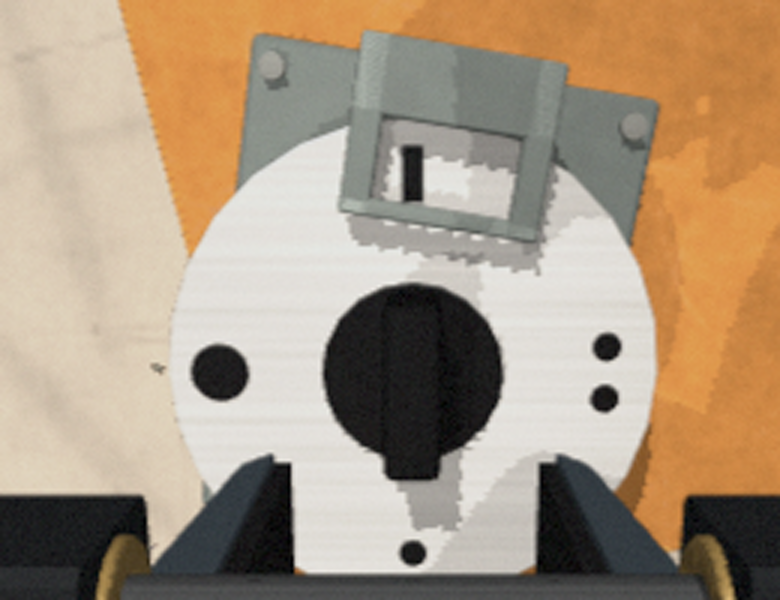

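View pics/scene5.png

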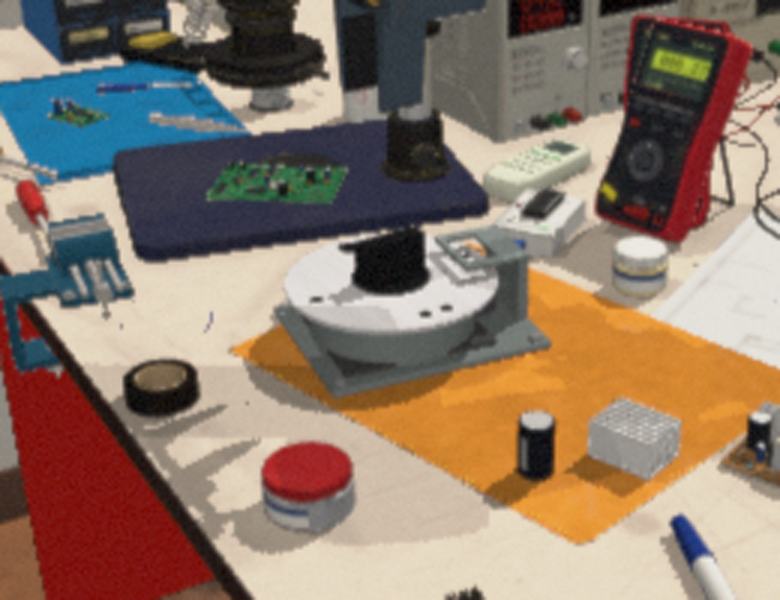

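Run:
```python
from h import *
from scipy.optimize import least_squares
c=dict(np.load('cw.npz'))
f=lambda p:(180+(p[0]+.5)/3-.5,60+(p[1]+.5)/3-.5)
obs=np.array([f(p) for p in [(412,173),(220,372),(413,553)]])
def m(x):
    e=np.array([np.cos(x[3]),np.sin(x[3]),0]);g=np.array([-e[1],e[0],0])
    return pj(c,np.array([e,g,-e])*.066+x[:3])
r=least_squares(lambda x:(m(x)-obs).ravel(),[.543,-.33,.05,-.2]);print(r.x,np.degrees(r.x[3]),r.fun.round(1))
ce=r.x[:2]
w=[bp(c,f(p),.064)[:2] for p in [(383,115),(524,140)]]; v=[bp(c,f(p),.064)[:2] for p in [(374,193),(512,224)]]
W=np.mean(w+v,0);print("win",W,W-ce,np.linalg.norm(W-ce),np.degrees(np.arctan2(*(W-ce)[::-1])))
sl=bp(c,obs[0],.051)[:2];print("slot-win mm",np.linalg.norm(sl-W)*1e3)
fr=np.array([f(p) for p in [(364,31),(567,64),(534,240),(340,208)]])
def m2(x):
    e=np.array([np.cos(x[2]),np.sin(x[2])]);g=np.array([-e[1],e[0]])
    return pj(c,[[*(x[:2]+e*i/1e3+g*j*.032),.064] for i,j in((105,1),(105,-1),(50,-1),(50,1))])
r2=least_squares(lambda x:(m2(x)-fr).ravel(),[.543,-.33,-.4]);print(r2.x,np.degrees(r2.x[2]),r2.fun.round(1))
a=cv2.imread('pics/scene0.png')[160:240,250:360]; b=camera("scene")[160:240,250:360,::-1]
cv2.imwrite('pics/cmp.png',cv2.resize(np.vstack([a,b]),None,fx=3.5,fy=3.5,interpolation=2))
```

```text
[ 0.54245802 -0.32704778  0.04931117 -0.23503922] -13.466755252226775 [ 0.1  0.  -0.1  0.1  0.  -0.1]
win [ 0.60539877 -0.35370991] [ 0.06294075 -0.02666213] 0.0683550117955481 -22.957849171733436
slot-win mm 11.449908462639133
[ 0.54235273 -0.32693447 -0.39272727] -22.501615213926435 [-1.1 -1.6  1.4 -0.8  1.   1.4 -1.4  1.3]
```

View pics/cmp.png

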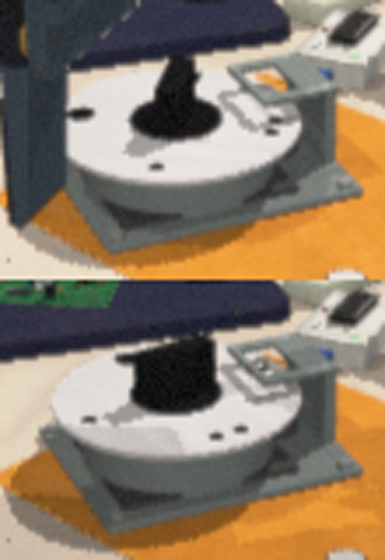

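Run:
```python
from h import *
a=cv2.cvtColor(cv2.imread('pics/scene0.png'),6).astype(float)
b=np.mean([cv2.cvtColor(camera("scene")[:,:,::-1].copy(),6).astype(float) for _ in range(3)],0)
for nm,r0,r1 in (("rim",202,218),("foot",224,240)):
  for x in range(275,325,5):
    o=[]
    for g in (a,b):
        p=g[r0:r1,x:x+5].mean(1); d=np.abs(np.diff(p)); d[d<6]=0; o.append((d*np.arange(len(d))).sum()/max(d.sum(),1)+r0)
    print(nm,x,np.round(o,1),round(o[1]-o[0],2))
c=calibration("scene"); print(pj(c,[[.543,-.33,.041],[.543,-.33,.046]]))
```

```text
rim 275 [208.2 206.6] -1.63
rim 280 [210.1 208.6] -1.5
rim 285 [208.6 209.1] 0.51
rim 290 [208.  209.5] 1.55
rim 295 [208.9 209.2] 0.22
rim 300 [211.4 209.6] -1.88
rim 305 [211.1 209.2] -1.86
rim 310 [210.3 205.5] -4.75
rim 315 [209.  205.4] -3.62
rim 320 [208.5 206.7] -1.84
foot 275 [234.7 235.6] 0.91
foot 280 [234.  234.6] 0.61
foot 285 [230.7 231.5] 0.77
foot 290 [231.  232.5] 1.54
foot 295 [231.7 232.8] 1.09
foot 300 [231.  232.3] 1.22
foot 305 [231.1 232.3] 1.22
foot 310 [229.8 230.1] 0.29
foot 315 [227.7 227.6] -0.11
foot 320 [225.9 230.2] 4.33
[[301.35194525 197.3431124 ]
 [301.2834621  195.45319623]]
```

Run:
```python
from h import *
a=cv2.imread('pics/scene0.png')[185:225,262:345]; b=camera("scene")[185:225,262:345,::-1]
cv2.imwrite('pics/cmp2.png',cv2.resize(np.vstack([a,b]),None,fx=7,fy=7,interpolation=0))
```

```text
(no output)
```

View pics/cmp2.png

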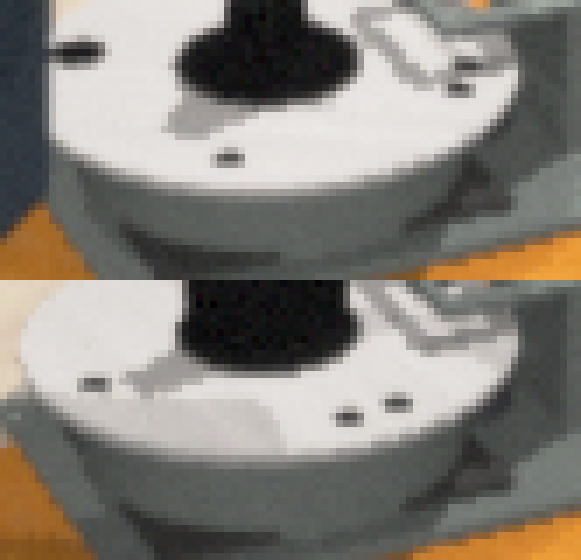

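```bash
python3 -c "
from station import *
job_done()
print(sense()['time'])"
```

```text
the job is handed in; nothing more can be done
the job is handed in; nothing more can be done
```

I turned the wheel clockwise by its knob, felt the lock notch, eased the wheel up, let go and backed off. The job is handed in at about 9.5 s on the robot's clock. No verdict was reported.

- **Feel:** after about 48° of turn the upward push rose from near 0 to about 4 N. The hand came up about 4 mm with it before I let go. That push is nearer the 3.5 N given for the locked position than the 6 N given for the pin under its notch. The wrist force readings never passed about 5 N.
- **Position:** the slot shows whole in the window, to one side of its middle. I measured about 11 mm between the two centres; the limit is 18 mm.
- **Height:** in the scene camera the disc's rim and the knob's round base sit about 1.8 px higher than at the start. A 5 mm rise should give 1.9 px. The rim reading was disturbed by shadows at some columns. A height fit from the wrist camera came out near 49 mm for the disc's top face, against 51 mm expected when locked. That fit is only good to about 3 mm, so it neither confirms nor contradicts the lock.
- **Surroundings:** in the scene picture after the turn, the four bystanders looked where they were. The gripper was about 0.2 m above the bench, touching nothing.

I did not twist the wheel afterwards to test the lock, to avoid forcing it.

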